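Click the boring jig's depth dial on by four

ROBOT

A 6-joint arm with a two-finger parallel gripper is mounted at the origin on the work surface. World frame = base frame: x ahead of the robot, y to its left, z up, the work surface at z = 0. Lengths are in m, angles in rad, forces in N, time in s.
With the tool pointing down it reaches from about 0.35 to 0.85 m from the base axis. Payload 8.1 kg.
Tool frame: the origin (TCP) lies at the centre of the arm's flange, where the gripper is bolted on; the fingertips stand 186 mm ahead of it and the grasp point (between the pads) lies 167 mm ahead of it; z points along the fingers, y is the direction in which the jaws open and shut (so a half turn about z gives the same grasp; the last joint's range is limited). The gripper opens to 93 mm and grips with 3 to 60 N. Pads are 15 mm wide; open, the fingers measure 128 mm over their backs; the gripper's body (75 mm by 188 mm) begins 65 mm behind the grasp point.
Start: joints at [1.263, 0.13, 1.488, -0, 1.523, -0.085], TCP at [0.133, 0.585, 0.405] pointing down, gripper open.
Joint ranges: [-2.96, 2.96], [-0.89, 2.26], [0.02, 2.5], [-1.34, 4.48], [0, 2.73], [-2.66, 2.66]. Speed limits (rad/s): [2.39, 2.39, 2.79, 3.14, 3.14, 3.14].

INTERFACE

Orientations are given as a rotation vector (axis times angle).
In Python, from plant import robot, viewer, order gives the robot as it stands.
- The arm moves only by the tool apply_moves, never from a script. Its argument "deltas" is a list of rows, each a list of 3 entries, a list of its own where there are three numbers: the finger opening in mm, from 0 to 93, then the shift along the tool's x, y, z in mm, then the turn about the tool's z in rad. In form: [[grip, [dx, dy, dz], yaw], ...]. A call has 1 to 5 rows; each row shifts and turns the commanded pose from where the row before left it, along the tool's axes as they then stand; what a row does not reach is not made up. A row lasts 1/8 s, in which the tool goes at most 62.5 mm and 10.7 degrees, less where a joint would pass 70% of its speed; a pose out of reach is approached as far as the arm can. A call is refused whole if a number of a shift passes 62.5 or a number of a turn 0.188, either way. A call with a gripper value outside its range is refused whole. The fingers move at their own pace and stop on an object; "grip_force" is the grip in N (left out, the last holds). Time passes only in rows, so rows that do not move let the fingers close. It gives the time, the measured TCP pose, the force and the opening at its end, in the units of the state.
- robot.read_state(): the state, without advancing time (a new reading comes with each control period).
- viewer.read_camera(name): name is "side" or "top"; returns the picture (480x640x3 uint8, blue, green, red); there is no depth.
- viewer.get_calibration(name): a dict with "fx", "fy", "cx", "cy" (pixels), "R" (3x3) and "t" (3): a world point X has camera coordinates R X + t. Camera axes: x right, y down, z forward; pixel columns grow to the right and rows downward; lengths in m; the calibration is good to about 2 mm. A picture is of the moment at which its call begins. get_calibration takes no time and is no camera call.
- order.close_job(): hands the job in, once; it reports no verdict.
The state is a dict: "t": time; "q": joint angles; "dq": joint speeds; "joint_torque": joint torques, N m; "tool_pos": TCP position; "orientation": TCP orientation; "force": force on the tool from outside, world axes, zero at the start; "wrist_torque": the same for the moment, N m; "opening": finger opening in m.
Only numpy, scipy, OpenCV 4.12 (cv2) and the standard library are available. Lean on these libraries where they do the work, as an engineer would, in place of code of your own. Each camera call takes 0.05 s, during which the arm holds its last target. There are 200 camera calls.

TASK

With a fingertip, push the brass post of the black click-stop dial on the boring jig round clockwise (seen from above) exactly four clicks from where it now stands, never running on to a fifth, and leave it resting in that fourth click. Push gently, do not pinch or force the dial, and leave the hinge, ball catch, mallet and marking gauge where they lie.

Things in the scene. Friction and masses are not known exactly. Their poses are not given: they have to be found in the camera images.
- work: Fixed clamped work: walnut drawer front (x -80 to 80, y -240 to 220 mm, top 43 mm above the bench) on battens, with an aluminium boring jig on it. Origin on the bench under the dial's axis, z up. Jig plate x -70 to 70, y -165 to 75, top z 53; steel guide bush 46 mm across at y -125, top z 75.
- turret: The dial's fixed grey round housing on the jig plate, 116 mm across and 15 mm high (top 68 mm above the bench), with 18 white ticks 20 degrees apart, one per click. Origin under its centre on the plate, z up. A brass spindle end sticks 13 mm out of its side. The dial and its post belong to it.
- clamp_top (a point): Top of the steel bar of the F-clamp (fixed to the work at its x +99, y +185), 165 mm above the bench; its wooden handle stands 59 mm from there towards the work's -x, up to 161 mm. Keep clear.
- dial_axis (a point): Centre of the dial's flat top face, 79 mm above the bench, z up. The dial is a black disc 88 mm across and 10 mm thick, turning about the vertical through this point.
- post_top (a point): Centre of the top of the dial's finger post, a brass upright pin 10 mm across standing 18 mm above the dial's face (top 97 mm above the bench), 34 mm from the dial's axis; it turns with the dial. A white line on the dial runs from the centre out to the post.
- dial (a joint): Turn of the dial in rad, growing clockwise seen from above. It starts at rest at 0 every time, whichever way the post then points. It clicks to rest at every 0.349 rad (20 degrees, one click); stops lie just below 0 and just above 2.44. Pushing the post takes up to about 5 N, most at a quarter of the way; past halfway the dial springs on into the next click by itself and stays, and let go before halfway it springs back.
- hinge: Chrome lift-off hinge lying loose and flat on the drawer front, 62 by 46 mm, 10 mm high; origin under its centre, long side along its x. Bystander.
- catch: Brass ball catch lying loose on the drawer front, 50 by 16 mm, 18 mm high; origin under its centre, long side along its x. Bystander.
- mallet: Hardwood mallet lying on the bench: round head 72 mm across and 115 mm long along its x, handle 24 mm thick reaching 262 mm towards its -y. Origin on the bench under the head's centre. Bystander.
- gauge: Beech marking gauge standing on its head block (55 x 32 x 55 mm) on the bench, 17 mm square stem along its y from -100 to +110 mm at height 27.5 mm, brass thumbscrew on top to 67 mm. Origin under the head's centre. Bystander.

How it is judged:
By the outcome, as a careful person would: the job done as asked, in the order asked, and still so for the second after the job is handed in, with the robot touching nothing.
It also fails if it takes over 40 s, if anything falls off the work surface, if the arm or the gripper's body presses on something with over 40 N, if the wrist force passes 120 N, or if a joint passes its speed limit or range.

## Working session

There is one attempt and no reset: what is moved stays moved. The work goes in short steps, Python scripts to look and compute and a tool call to move; the robot and the scene stay as the last step left them, time stands still between calls to the robot, and variables do not carry over. Pictures are saved under pics/ and viewed, about 8 in all and at most 12, crops included, and the job is handed in when it is done.

Besides the shell and the picture viewer there is one more tool, called after "Call:" as name(argument=value, ...) on one line, values as JSON. apply_moves: Moves the arm, as the interface text tells. Its arguments: {"type":"object","properties":{"deltas":{"type":"array"},"grip_force":{"type":"number"}},"required":["deltas"]}

```bash
mkdir -p pics; python3 - <<'E'
from plant import robot, viewer, order
import cv2
for n in("top","side"):
    cv2.imwrite(f"pics/{n}0.png",viewer.read_camera(n))
    c=viewer.get_calibration(n);print(n,c)
s=robot.read_state();print(s)
E
```

```text
top {'fx': 490.8830817674327, 'fy': 490.8830817674327, 'cx': 325.17271358893356, 'cy': 246.33860557289816, 'R': array([[-0.02553174, -0.99948782,  0.01929333],
       [-0.9929298 ,  0.02311673, -0.11643035],
       [ 0.11592472, -0.02212959, -0.99301145]]), 't': array([0.04161632, 0.58934092, 0.85116133])}
side {'fx': 496.186465471787, 'fy': 496.186465471787, 'cx': 320.2558794148501, 'cy': 244.18519417444176, 'R': array([[-0.84568548, -0.53325566,  0.02131842],
       [-0.29631341,  0.43594794, -0.84979277],
       [ 0.44386309, -0.72497434, -0.52668565]]), 't': array([0.49830081, 0.24454721, 0.6382929 ])}
{'t': 0.1, 'q': array([ 1.26257775e+00,  1.31100546e-01,  1.48913808e+00,  1.93444568e-06,
        1.52298791e+00, -8.54168167e-02]), 'dq': array([-0.00043438, -0.00135208, -0.00382729,  0.00082926,  0.00208029,
       -0.00110203]), 'joint_torque': array([ 8.94206642e-04, -5.61346722e+01, -4.93092155e+01,  7.69971125e-02,
        2.91774503e-02, -1.06245691e-04]), 'tool_pos': array([0.13250662, 0.5849872 , 0.40380092]), 'orientation': array([-3.49217068e-01, -3.12179855e+00,  2.51609633e-03]), 'force': array([-0.75658112, -1.10730687,  0.19521112]), 'wrist_torque': array([-0.03626838, -0.02110966,  0.01667299]), 'opening': 0.0935046973287889}
```

View pics/top0.png

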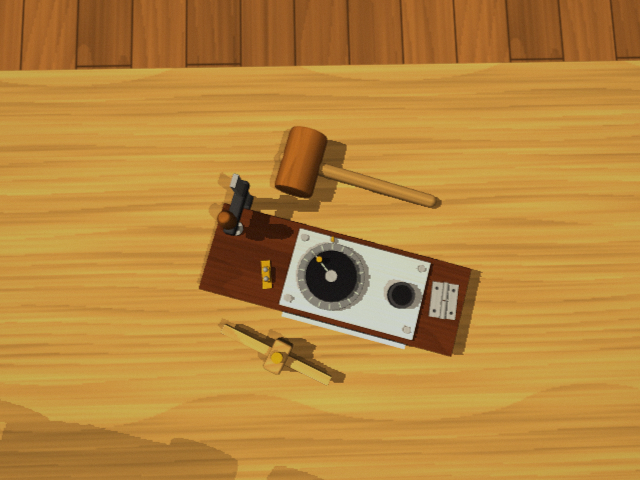

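View pics/side0.png

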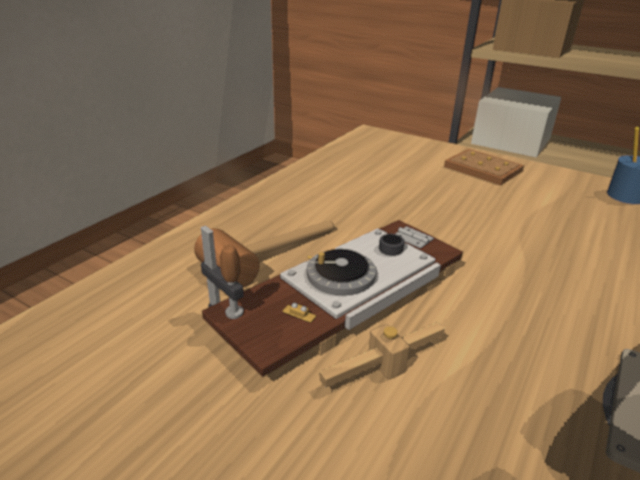

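Top view: dial centre near (331,276), post near (319,259), spindle at (333,240), clamp at (238,205). The side view confirms the post at about (321,257). Now I'll measure both.

```bash
cat > h.py <<'E'
from plant import robot, viewer, order
import cv2, numpy as np
from scipy.spatial.transform import Rotation as Ro
def ray(n,uv,z):
    c=viewer.get_calibration(n);R=np.array(c["R"]);o=-R.T@c["t"]
    d=R.T@np.array([(uv[0]-c["cx"])/c["fx"],(uv[1]-c["cy"])/c["fy"],1]);return o+d*(z-o[2])/d[2]
def proj(n,X):
    c=viewer.get_calibration(n);p=np.array(c["R"])@X+c["t"];return c["fx"]*p[0]/p[2]+c["cx"],c["fy"]*p[1]/p[2]+c["cy"]
def brass(im):
    h=cv2.cvtColor(im,cv2.COLOR_BGR2HSV);return cv2.inRange(h,(12,110,90),(32,255,255))
def cents(m,box):
    x0,y0,x1,y1=box;n,_,st,ce=cv2.connectedComponentsWithStats(m[y0:y1,x0:x1])
    return [(ce[i]+[x0,y0],st[i,4],st[i,:4]+[x0,y0,0,0]) for i in range(1,n) if st[i,4]>5]
E
python3 - <<'E'
from h import *
a=cv2.imread("pics/top0.png");b=cv2.imread("pics/side0.png")
h=cv2.cvtColor(a,cv2.COLOR_BGR2HSV)
m=cv2.inRange(h,(0,0,0),(180,255,60));m[:, :290]=0;m[:,372:]=0;m[:230]=0;m[320:]=0
cs=max(cv2.findContours(m,0,1)[0],key=cv2.contourArea)
e=cv2.fitEllipse(cv2.convexHull(cs));print(e);C=ray("top",e[0],.079);print("C",C)
print("top brass",cents(brass(a),(295,230,370,320)))
print("side brass",cents(brass(b),(300,235,385,300)))
for c,_,_ in cents(brass(a),(295,230,370,320)):
    for z in(.06,.088,.097):
        P=ray("top",c,z);d=P-C;print(z,P,np.linalg.norm(d[:2])*1e3,np.degrees(np.arctan2(d[1],d[0])))
cl=ray("top",(235,180),.165);print("clamp",cl)
cv2.imwrite("pics/t1.png",cv2.resize(np.hstack([a[220:330,220:380],b[220:330,250:410]]),None,fx=2.5,fy=2.5,interpolation=2))
s=robot.read_state();print(Ro.from_rotvec(s["orientation"]).as_matrix().round(3))
print(proj("side",C))
E
```

```text
((331.07476806640625, 275.8110656738281), (51.262081146240234, 51.769081115722656), 100.4638900756836)
C [0.53428447 0.01947916 0.079     ]
top brass [(array([354.4137931 , 233.35249042]), np.int32(261), array([327, 230,  43,  11])), (array([332.28571429, 238.47619048]), np.int32(21), array([331, 236,   4,   6])), (array([318.53125, 258.65625]), np.int32(32), array([316, 256,   6,   6]))]
side brass [(array([304.83783784, 236.08108108]), np.int32(37), array([300, 235,  14,   5])), (array([321.8042394, 245.659601 ]), np.int32(802), array([300, 235,  60,  29]))]
0.06 [ 0.60892398 -0.02417523  0.06      ] 86.46826968652063 -30.322075514224494
0.088 [ 0.60494049 -0.02184528  0.088     ] 81.85342252889835 -30.321998646304845
0.097 [ 0.60366008 -0.02109637  0.097     ] 80.3700787996962 -30.321972064040075
0.06 [0.60073724 0.01496925 0.06      ] 66.60562764242351 -3.8825065808685215
0.088 [0.59702248 0.01601431 0.088     ] 62.833610173432625 -3.161082720910151
0.097 [0.59582844 0.01635022 0.097     ] 61.62346260211162 -2.9104546467210737
0.06 [0.56579186 0.03993396 0.06      ] 37.56480289125361 32.99188546611664
0.088 [0.56322416 0.04015957 0.088     ] 35.569434148611386 35.54973864225117
0.097 [0.56239882 0.04023209 0.097     ] 34.94425070714102 36.433303466799835
clamp [0.68189084 0.16757137 0.165     ]
[[-0.975  0.221 -0.   ]
 [ 0.221  0.975 -0.002]
 [ 0.    -0.002 -1.   ]]
(np.float64(343.1132758585206), np.float64(260.88581394836456))
```

View pics/t1.png

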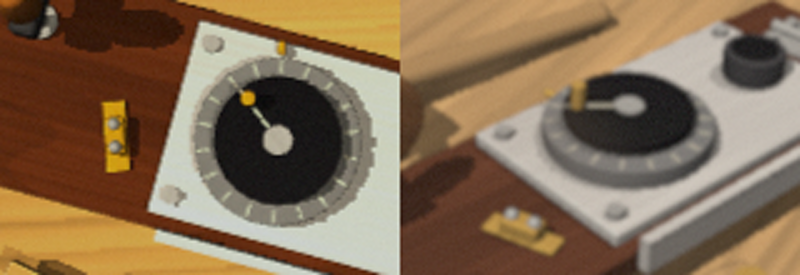

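The dial axis is at about (0.534, 0.0195) and the post at about 36° from world x, so clockwise runs through 16°, -4° and -24° to -44°. I'll push with the closed fingertips, turning the tool about the dial axis. First I close the gripper and fly over at the present height.

```bash
cat >> h.py <<'E'
C=np.array([.5343,.0195]);PH0=np.radians(36)
def goal(phi,back):  # TCP xy and tool-y heading for pushing a post at angle phi, tool centre 'back' m behind the post
    r=np.array([np.cos(phi),np.sin(phi)]);y=np.array([-r[1],r[0]]);return C+.034*r+back*y, phi+np.pi/2
def need(phi,back,z):
    s=robot.read_state();M=Ro.from_rotvec(s["orientation"]).as_matrix();p,hd=goal(phi,back)
    d=M.T@(np.r_[p,z]-s["tool_pos"]);yaw=-(hd-np.arctan2(M[1,1],M[0,1]));yaw=(yaw+np.pi)%(2*np.pi)-np.pi
    print("t",s["t"],"shift mm",(d*1e3).round(1),"yaw",round(yaw,3),"F",s["force"].round(2),"q6",s["q"][5].round(2))
E
python3 -c "
from h import *
need(PH0,.037,.405)"
```

```text
t 0.1 shift mm [-511.4 -412.8   -0.6] yaw -0.851 F [-0.76 -1.11  0.2 ] q6 -0.09
```

Call:
apply_moves(deltas=[[0, [-42, -34, 0], 0], [0, [-42, -34, 0], 0], [0, [-42, -34, 0], 0], [0, [-42, -34, 0], 0], [0, [-42, -34, 0], 0]], grip_force=10)

```text
t: 0.72
tool_pos: [0.3005, 0.3714, 0.4044]
orientation: [-0.349, -3.122, 0.0]
force: [0.6, 0.4, 0.4]
opening: 0.0476
```

Call:
apply_moves(deltas=[[0, [-42, -34, 0], 0], [0, [-42, -34, 0], 0], [0, [-42, -34, 0], 0], [0, [-42, -34, 0], 0], [0, [-42, -34, 0], 0]])

```text
t: 1.35
tool_pos: [0.4678, 0.1591, 0.4045]
orientation: [-0.349, -3.122, -0.0]
force: [0.9, 1.0, 0.8]
opening: 0.0014
```

Call:
apply_moves(deltas=[[0, [0, 0, 0], -0.17], [0, [0, 0, 0], -0.17], [0, [0, 0, 0], -0.17], [0, [0, 0, 0], -0.17], [0, [0, 0, 0], -0.17]])

```text
t: 1.98
tool_pos: [0.4669, 0.1607, 0.4042]
orientation: [0.977, -2.985, -0.0]
force: [-0.5, -0.5, -0.3]
opening: 0.0008
```

```bash
python3 -c "
from h import *
need(PH0,.037,.32)"
```

```text
t 1.975 shift mm [  -5.1 -116.9   84.2] yaw 0.004 F [-0.46 -0.47 -0.32] q6 -1.98
```

Call:
apply_moves(deltas=[[0, [-2, -39, 0], 0], [0, [-2, -39, 0], 0], [0, [-1, -39, 42], 0], [0, [0, 0, 42], 0], [0, [0, 0, 0], 0]])

```text
t: 2.6
tool_pos: [0.538, 0.0685, 0.3164]
orientation: [0.965, -2.981, -0.004]
force: [-0.3, 0.3, -0.3]
opening: 0.0006
```

```bash
python3 -c "
from h import *
need(PH0,.037,.271)
for n in('top','side'):
    cv2.imwrite(f'pics/{n}2.png',viewer.read_camera(n))
a=cv2.imread('pics/top2.png');b=cv2.imread('pics/side2.png')
cv2.imwrite('pics/t2.png',cv2.resize(np.hstack([a[180:340,250:410],b[160:320,250:410]]),None,fx=2.5,fy=2.5,interpolation=2))"
```

```text
t 2.6 shift mm [-2.5 -0.7 45.4] yaw -0.002 F [-0.3   0.3  -0.31] q6 -2.17
```

View pics/t2.png

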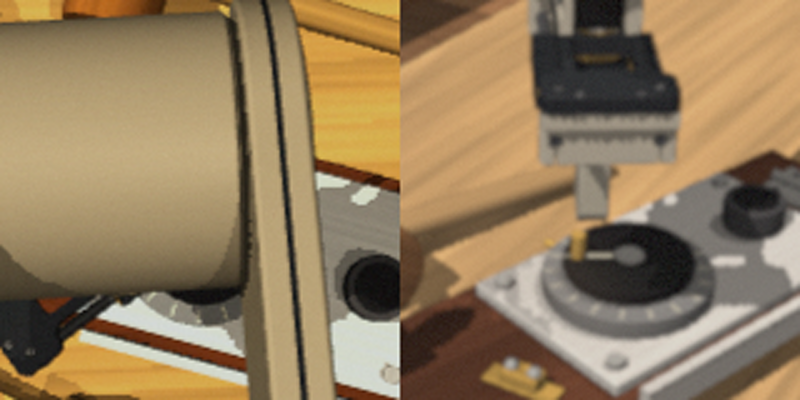

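Side view: the closed fingertips (crop 592,215) hang above the dial edge, behind the post (crop 578,245). The top view is hidden by the arm. Descending.

Call:
apply_moves(deltas=[[0, [-2, 0, 25], 0], [0, [0, 0, 20], 0], [0, [0, 0, 0], 0]])

```text
t: 3.08
tool_pos: [0.5414, 0.0707, 0.2767]
orientation: [-0.97, 2.988, -0.0]
force: [0.4, -0.1, -0.5]
opening: 0.0003
```

```bash
python3 -c "
from h import *
need(PH0,.0225,.271)
s=robot.read_state();M=Ro.from_rotvec(s['orientation']).as_matrix()
print(proj('side',s['tool_pos']+M[:,2]*.186),s['tool_pos'])
b=viewer.read_camera('side');cv2.imwrite('pics/t3.png',cv2.resize(b[180:300,280:400],None,fx=5,fy=5,interpolation=2))"
```

```text
t 3.075 shift mm [  1.8 -14.8   5.7] yaw -0.0 F [ 0.42 -0.13 -0.51] q6 -2.16
(np.float64(323.20980448917055), np.float64(268.2934578651451)) [0.54138079 0.07069059 0.27666986]
```

View pics/t3.png

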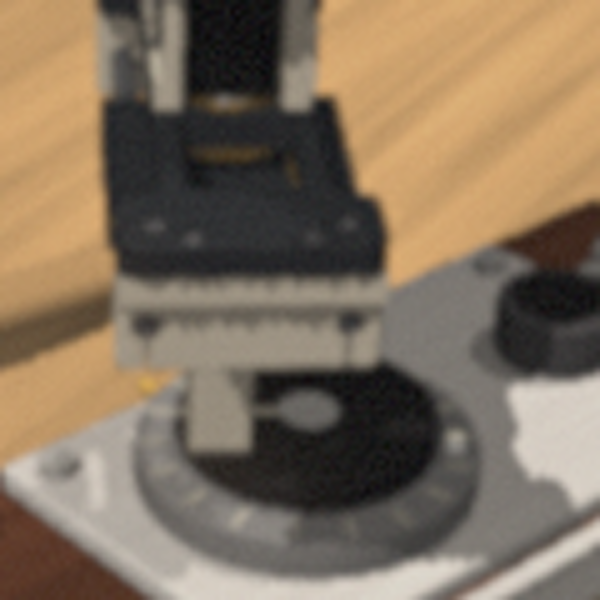

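The fingertips (crop 220,420) stand just behind the post and hide it in this view; the white line is visible from crop (160,410) to (300,410). Edging in to feel for contact.

Call:
apply_moves(deltas=[[0, [1, -5, 4], 0], [0, [0, -5, 0], 0], [0, [0, 0, 0], 0], [0, [0, 0, 0], 0]])

```text
t: 3.62
tool_pos: [0.5465, 0.0614, 0.2719]
orientation: [-0.969, 2.988, 0.0]
force: [-0.7, -0.2, 0.0]
opening: 0.0006
```

```bash
python3 -c "
from h import *
need(PH0,.0225,.271)"
```

```text
t 3.625 shift mm [ 0.5 -4.2  1. ] yaw -0.001 F [-0.71 -0.19  0.  ] q6 -2.18
```

Call:
apply_moves(deltas=[[0, [0, -2, 0], 0], [0, [0, -2, 0], 0], [0, [0, 0, 0], 0]])

```text
t: 4.0
tool_pos: [0.5489, 0.0581, 0.2717]
orientation: [0.969, -2.988, 0.0]
force: [0.7, 0.5, -0.2]
opening: 0.0006
```

Call:
apply_moves(deltas=[[0, [-1.8, -3, 0], 0.087], [0, [0, 0, 0], 0]])

```text
t: 4.25
tool_pos: [0.5519, 0.0569, 0.2716]
orientation: [0.839, -3.027, -0.001]
force: [-1.3, 0.5, 0.9]
opening: 0.0006
```

```bash
python3 -c "
from h import *
need(PH0-np.radians(5),.0225,.271)"
```

```text
t 4.25 shift mm [ 0.4 -0.5  0.6] yaw -0.001 F [-1.28  0.51  0.87] q6 -2.1
```

Call:
apply_moves(deltas=[[0, [-1.8, -3, 0], 0.087], [0, [0, 0, 0], 0]])

```text
t: 4.5
tool_pos: [0.5548, 0.0555, 0.2715]
orientation: [0.709, -3.06, -0.001]
force: [-2.8, 2.3, 1.5]
opening: 0.0002
```

```bash
python3 -c "
from h import *
need(PH0-np.radians(10),.0225,.271)
b=viewer.read_camera('side');cv2.imwrite('pics/t4.png',cv2.resize(b[180:300,280:400],None,fx=5,fy=5,interpolation=2))"
```

```text
t 4.5 shift mm [ 0.2 -0.9  0.5] yaw 0.002 F [-2.78  2.33  1.47] q6 -2.02
```

View pics/t4.png

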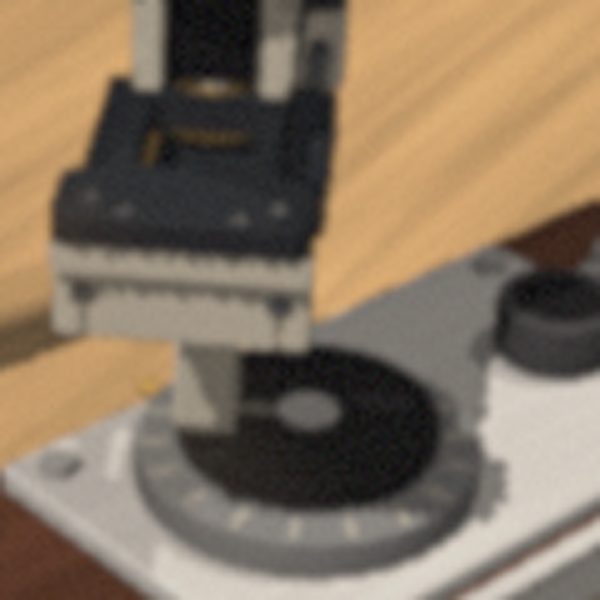

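Contact made (about 3.5 N); the post is still hidden behind the finger, and the white line's inner end shows at crop (260,408). I'll take half-steps to find where the first click snaps.

Call:
apply_moves(deltas=[[0, [-0.9, -1.5, 0], 0.044], [0, [0, 0, 0], 0]])

```text
t: 4.8
tool_pos: [0.5565, 0.0543, 0.2716]
orientation: [0.642, -3.075, 0.0]
force: [-1.4, 0.8, -0.4]
opening: 0.0002
```

Call:
apply_moves(deltas=[[0, [-0.9, -1.5, 0], 0.044], [0, [0, 0, 0], 0]])

```text
t: 5.05
tool_pos: [0.5582, 0.053, 0.2719]
orientation: [-0.573, 3.088, -0.001]
force: [0.3, 0.5, -0.0]
opening: 0.0005
```

```bash
python3 -c "
from h import *
need(PH0-np.radians(15),.0225,.271)"
```

```text
t 5.05 shift mm [ 0.3 -0.2  0.9] yaw 0.001 F [ 0.34  0.46 -0.02] q6 -1.93
```

The first click snapped over at about 13-14° nominal (force fell to zero). The next should snap near 33-34°.

Call:
apply_moves(deltas=[[0, [-1.8, -3, 0], 0.087], [0, [-1.8, -3, 0], 0.087], [0, [-1.8, -3, 0], 0.087], [0, [0, 0, 0], 0]])

```text
t: 5.55
tool_pos: [0.5656, 0.0462, 0.2718]
orientation: [0.167, -3.137, -0.001]
force: [-0.7, 2.4, 2.1]
opening: 0.0007
```

Call:
apply_moves(deltas=[[0, [-0.9, -1.5, 0], 0.044], [0, [0, 0, 0], 0]])

```text
t: 5.8
tool_pos: [0.5667, 0.0446, 0.2718]
orientation: [-0.099, 3.139, -0.001]
force: [0.1, -0.2, 0.0]
opening: 0.0002
```

Call:
apply_moves(deltas=[[0, [-0.9, -1.5, 0], 0.044], [0, [0, 0, 0], 0]])

```text
t: 6.05
tool_pos: [0.5677, 0.0431, 0.2718]
orientation: [-0.029, 3.141, -0.001]
force: [0.8, 0.0, 0.3]
opening: 0.0007
```

```bash
python3 -c "
from h import *
need(PH0-np.radians(35),.0225,.271)
b=viewer.read_camera('side');cv2.imwrite('pics/t5.png',cv2.resize(b[180:300,280:400],None,fx=5,fy=5,interpolation=2))"
```

```text
t 6.05 shift mm [-0.2 -0.5  0.8] yaw 0.001 F [0.77 0.05 0.29] q6 -1.6
```

View pics/t5.png

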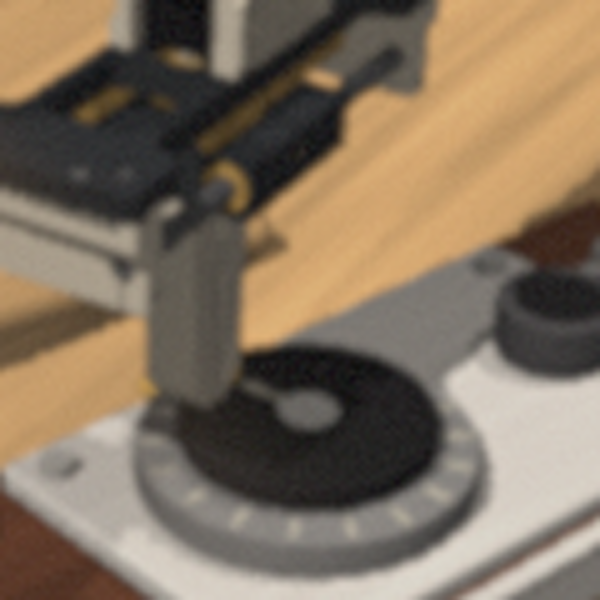

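The white line now runs from the centre at crop (310,408) toward (245,383). Checking that against the predicted line for each click count.

```bash
python3 -c "
from h import *
for k in range(0,6):
    f=PH0-np.radians(20*k);o=[]
    for r in(0,.02,.034):
        p=np.array(proj('side',np.r_[C+r*np.array([np.cos(f),np.sin(f)]),.079]));o.append(((p-[280,180])*5).round())
    print(k,*o)"
```

```text
0 [315. 404.] [255. 406.] [213. 406.]
1 [315. 404.] [257. 394.] [217. 387.]
2 [315. 404.] [266. 384.] [232. 370.]
3 [315. 404.] [281. 376.] [257. 357.]
4 [315. 404.] [299. 372.] [288. 350.]
5 [315. 404.] [320. 372.] [322. 350.]
```

The slope matches k=2. On to the third click.

Call:
apply_moves(deltas=[[0, [-1.8, -3, 0], 0.087], [0, [-1.8, -3, 0], 0.087], [0, [-1.8, -3, 0], 0.087], [0, [0, 0, 0], 0]])

```text
t: 6.6
tool_pos: [0.5723, 0.0341, 0.2717]
orientation: [-0.38, -3.118, -0.001]
force: [-0.4, 2.5, 0.1]
opening: -0.0001
```

Call:
apply_moves(deltas=[[0, [-0.9, -1.5, 0], 0.044], [0, [0, 0, 0], 0]])

```text
t: 6.85
tool_pos: [0.5729, 0.0321, 0.2717]
orientation: [0.447, 3.109, -0.001]
force: [-0.5, 0.4, -0.6]
opening: 0.0002
```

Call:
apply_moves(deltas=[[0, [-0.9, -1.5, 0], 0.044], [0, [0, 0, 0], 0]])

```text
t: 7.1
tool_pos: [0.5733, 0.0304, 0.2717]
orientation: [0.517, 3.099, -0.001]
force: [0.2, 0.4, 0.2]
opening: 0.0005
```

```bash
python3 -c "
from h import *
need(PH0-np.radians(55),.0225,.271)
b=viewer.read_camera('side');cv2.imwrite('pics/t6.png',cv2.resize(b[180:300,280:400],None,fx=5,fy=5,interpolation=2))"
```

```text
t 7.1 shift mm [-0.6 -0.5  0.7] yaw 0.001 F [0.24 0.36 0.21] q6 -1.28
```

View pics/t6.png

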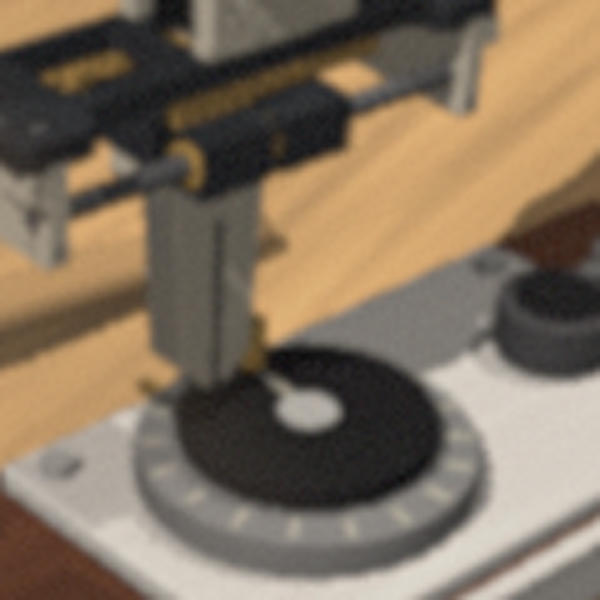

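The post's base is at about crop (257,362), and k=3 predicts (257,357), so that is three clicks. Fourth click, same pattern.

Call:
apply_moves(deltas=[[0, [-1.8, -3, 0], 0.087], [0, [-1.8, -3, 0], 0.087], [0, [-1.8, -3, 0], 0.087], [0, [0, 0, 0], 0]])

```text
t: 7.65
tool_pos: [0.5746, 0.0204, 0.2718]
orientation: [-0.916, -3.005, -0.001]
force: [-0.3, 2.9, -0.5]
opening: 0.0004
```

Call:
apply_moves(deltas=[[0, [-0.9, -1.5, 0], 0.044], [0, [0, 0, 0], 0]])

```text
t: 7.9
tool_pos: [0.5745, 0.0183, 0.2717]
orientation: [0.981, 2.985, -0.001]
force: [-0.4, 0.6, -0.8]
opening: 0.0002
```

```bash
python3 -c "
from h import *
need(PH0-np.radians(72.5),.0225,.271)
b=viewer.read_camera('side');cv2.imwrite('pics/t7.png',cv2.resize(b[180:300,280:400],None,fx=5,fy=5,interpolation=2))"
```

```text
t 7.9 shift mm [-1.  -0.4  0.7] yaw 0.002 F [-0.42  0.6  -0.8 ] q6 -0.99
```

View pics/t7.png

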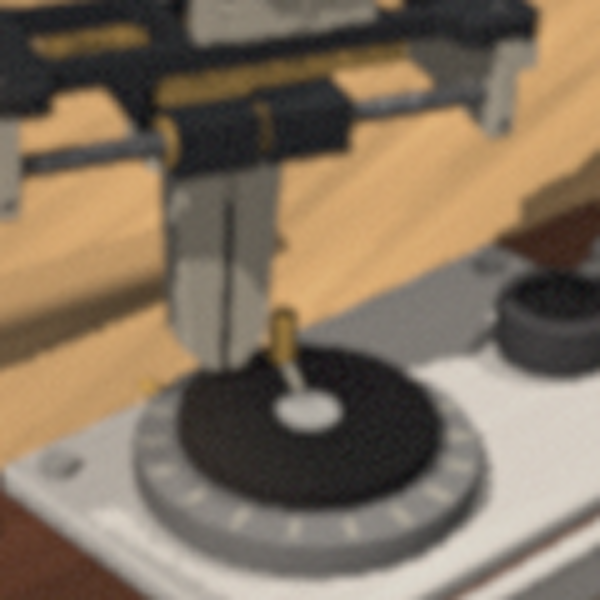

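The post's base is at about crop (285,358), k=4 predicts (288,350), and a gap now shows between finger and post: the fourth click. Backing off and lifting, then clearing the top view.

Call:
apply_moves(deltas=[[0, [0, 6, 0], 0], [0, [0, 6, 0], 0], [0, [0, 0, -30], 0], [0, [0, 0, -50], 0], [0, [0, 0, -50], 0]])

```text
t: 8.57
tool_pos: [0.5816, 0.0284, 0.4028]
orientation: [-0.983, -2.983, 0.0]
force: [-0.0, -0.0, 0.5]
opening: 0.0005
```

```bash
python3 -c "
from h import *
s=robot.read_state();M=Ro.from_rotvec(s['orientation']).as_matrix()
print(s['tool_pos'],(M.T@(np.array([.40,.25,.42])-s['tool_pos'])*1e3).round())"
```

```text
[0.58163058 0.02843878 0.40278985] [278.  70. -17.]
```

Call:
apply_moves(deltas=[[0, [50, 14, -3], 0], [0, [50, 14, -3], 0], [0, [50, 14, -3], 0], [0, [50, 14, -3], 0], [0, [50, 14, -3], 0]])

```text
t: 9.2
tool_pos: [0.4213, 0.2346, 0.4171]
orientation: [0.984, 2.983, 0.001]
force: [0.4, 0.6, -0.3]
opening: 0.0001
```

Call:
apply_moves(deltas=[[0, [28, 0, 0], 0], [0, [0, 0, 0], 0], [0, [0, 0, 0], 0], [0, [0, 0, 0], 0]])

```text
t: 9.7
tool_pos: [0.4007, 0.2492, 0.4167]
orientation: [0.987, 2.983, -0.0]
force: [0.5, -0.1, 0.3]
opening: 0.0007
```

```bash
python3 -c "
from h import *
s=robot.read_state();print(s['t'],s['tool_pos'],abs(s['dq']).max(),s['force'])
a=viewer.read_camera('top');b=viewer.read_camera('side');cv2.imwrite('pics/top8.png',a);cv2.imwrite('pics/side8.png',b)
for c,n,bx in cents(brass(a),(295,240,370,320)):
    P=ray('top',c,.097);d=P[:2]-C;print(n,c,np.linalg.norm(d)*1e3,np.degrees(np.arctan2(d[1],d[0])))
cv2.imwrite('pics/t8.png',cv2.resize(np.hstack([a[100:400,190:490],b[150:450,200:500]]),None,fx=1.33,fy=1.33))"
```

```text
9.7 [0.40068844 0.24923505 0.41665049] 0.0045761150391010995 [ 0.50710993 -0.05084928  0.30162292]
6 [332.  240.5] 58.17450785667068 -2.5392801665076923
34 [344.61764706 260.14705882] 33.48342067853895 -42.80618394584684
```

View pics/t8.png

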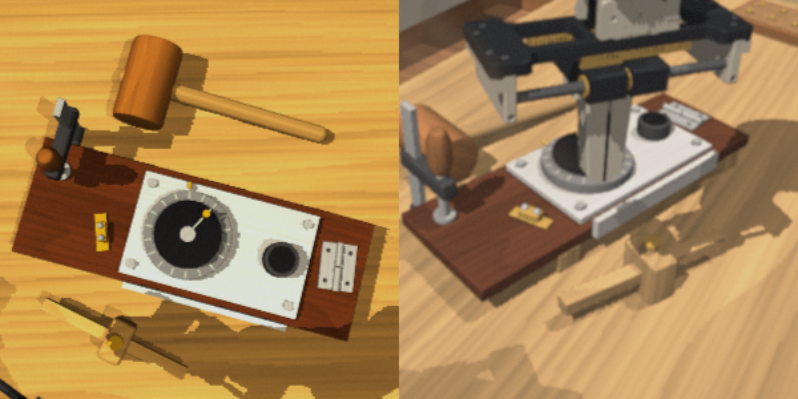

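The post now measures -42.8°, against 36.4° at the start by the same method. That is 79.2° clockwise, or four clicks. Bystanders look unmoved and the arm is clear and at rest, so I'm handing in.

```bash
python3 -c "
from plant import order
print(order.close_job())"
```

```text
the job is handed in; nothing more can be done
None
```

I pushed the dial's post clockwise exactly four clicks with the closed fingertips, backed off, lifted clear and handed the job in at about 10 s.

- **Pushing:** I turned the tool with the dial and took each click in small steps. The force peaked at about 4 N and fell to near zero as each click snapped over.
- **Dial position:** In the last top view the post had turned 79.2° clockwise (36.4° to -42.8°), against 80° for four clicks. The side view, taken right after the fourth click, also matched four clicks.
- **Bystanders:** The hinge, ball catch, mallet and marking gauge look unmoved in the last pictures. I compared them by eye only.
- **Disagreement:** Each click snapped over about 2–4° later than my nominal angle, so the finger offset or dial position was out by about 2 mm. It did not affect the result, and no check failed.

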